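# Clip the filter cartridge into its holder and slide it into the port

### The job

Take the white filter cartridge from the blue cradle and press it down sideways into both spring clips of the holder, short of the grey port block, until it is fully home in both; then slide it along in the clips until its orange spigot is in the port and its shoulder is up against the block. Be gentle with the holder, let go of the cartridge and leave the other things where they stand.

Things in the scene. Friction and masses are not known exactly. Their poses are not given: they have to be found in the camera images.
- cartridge_center (a point): Centre of the filter cartridge: loose smooth white plastic cylinder, 28 mm diameter, 150 mm long, 0.08 to 0.17 kg, thin blue rings 22 mm either side of the centre, grey cap at one end, orange at the other. Its x axis runs along the cylinder to the orange end. It starts lying level in the blue cradle, axis 44 mm above the table, pointing within 45 degrees of away from the robot.
- spigot_tip (a point): Tip of the orange spigot (10 mm diameter, 10 mm long) on the cartridge's orange end: on the axis, 85 mm from the cartridge's centre along its x. The shoulder is the flat end face round the spigot, 75 mm from the centre.
- cradle: Blue cradle, fixed; origin at the centre of its underside, x along it. Foot 130 x 60 x 8 mm, two V supports 14 mm wide at x = -50 and +50 mm. Between the supports the cartridge is free for the fingers down to 10 mm above the table.
- holder: Clip holder, fixed: dark foot plate 180 x 75 x 8 mm, origin at the centre of its underside, on the table; x runs along the clips' axis to the port, z up. Above it an aluminium beam, 22 mm wide, carries two spring clips and the port. THE BEAM'S HEIGHT IS ADJUSTABLE AND NOT GIVEN: the axis of a cartridge home in the clips is 68 to 98 mm above the table; find it by touch or sight. Push with under 20 N.
- clips_foot (a point): On the foot midway between the steel clips: mouths up, 12 mm wide, at x = -42 and +42 mm of the holder; free between them for fingers to 24 mm below a home cartridge's axis. Lips 18 mm apart at rest: the cartridge meets the clips about 22 mm above home, needs 8 to 12 N in all to pass, is then pulled down on the floor by 4 N. Sliding in them takes 3 to 8 N.
- port_foot (a point): Point on top of the holder's foot level straight under the face of the grey port block (40 x 40 mm, 16 mm thick; bore of 15 mm on the clips' axis), 81 mm from the holder's origin along its x. With its shoulder against the block the cartridge's centre is 6 mm past the holder's origin (+x) and the spigot tip 91 mm.
- pin_rear (a joint): Red sensing pin in the floor of the clip at x = -42 mm, in m: 0 standing up (no cartridge), about 0.004 when the cartridge lies fully home in that clip. Weak spring (under 1 N).
- pin_front (a joint): The same in the clip at x = +42 mm, next to the port.
- wash_bottle: White wash bottle with a bent spout, 67 x 95 x 210 mm, loose bystander; origin at the centre of its underside.
- dropper: Green dropper bottle with a red rubber top, 38 x 37 x 109 mm, loose bystander; origin at the centre of its underside.
- flask: Small conical glass flask, 54 x 54 x 103 mm, loose bystander; origin at the centre of its underside.
- timer: Pale count-down timer with a blue key, 55 x 66 x 20 mm, lying on the table, loose bystander; origin at the centre of its underside.

How it is judged:
By the outcome, as a careful person would: the job done as asked, in the order asked, and still so for the second after the job is handed in, with the robot touching nothing.
It also fails if it takes over 72 s, if anything falls off the work surface, if the arm or the gripper's body presses on something with over 40 N, if the wrist force passes 120 N, or if a joint passes its speed limit or range.

### The arm

A 6-joint arm with a two-finger parallel gripper is mounted at the origin on a cart in front of the work surface, level with it; the furniture and walls round the work are solid. World frame = base frame: x ahead of the robot, y to its left, z up, the work surface at z = 0. Lengths are in m, angles in rad, forces in N, time in s.
With the tool pointing down it reaches from about 0.325 to 0.775 m from the base axis. Payload 5.5 kg.
Tool frame: the origin (TCP) lies between the finger pads; the fingertips stand 8 mm ahead of it and the grasp point (between the pads) lies 11 mm behind it (tcp_to_tips is the distance from the TCP to the fingertips, in m); z points along the fingers, y is the direction in which the jaws open and shut (so a half turn about z gives the same grasp; the last joint's range is limited). The gripper opens to 88 mm and grips with 3 to 60 N. Pads are 20 mm wide; open, the fingers measure 115 mm over their backs; the gripper's body (75 mm by 178 mm) begins 61 mm behind the grasp point.
Start: joints at [-1.336, 0.091, 1.231, -0, 1.82, -0.057], TCP at [0.173, -0.575, 0.231] pointing down, gripper open.
Joint ranges: [-2.87, 2.87], [-0.86, 2.18], [0.17, 2.46], [-1.51, 4.65], [0.06, 2.69], [-2.65, 2.65]. Speed limits (rad/s): [2.57, 2.57, 3.01, 3.14, 3.14, 3.14].

### API

Orientations are given as a unit quaternion [w, x, y, z].
In Python, from bench import * gives the robot as it stands. Calls block until the motion is done:
- move_to(position, orientation): joint-space move of the TCP to a pose.
- move_l(position, speed=0.15, orientation=None): straight line of the TCP; orientation=None keeps the orientation; speed is the mean speed in m/s.
- movej(angles): joint-space move.
- gripper_open() and close(): open the fingers fully, or close them until they stop; the grip force is fixed at half the most.
- hold(seconds).
- inverse_kinematics(position, orientation): joint angles nearest the present ones, or None.
- state(): the state.
- get_image(name): name is "scene" or "top" or "wrist"; returns a dict with "frame" (480x640x3 uint8, blue, green, red), "depth" (480x640 float32, m along the optical axis (not along the pixel's ray), 0 where there is no reading), "camera_matrix" (3x3 intrinsics, pixels), "view" (4x4, takes a point from world to camera coordinates). Camera axes: x right, y up, looking along -z (the intrinsics and any distortion apply to the point x, -y, -z); pixel columns grow to the right and rows downward; lengths in m; the calibration is good to about 2 mm. A picture is of the moment at which its call begins.
A pose or a line that the arm cannot do raises IKError and nothing moves.
- job_done(): hands the job in, once; it reports no verdict.
The state is a dict: "time": time; "joint_pos": joint angles; "dq": joint speeds; "joint_torque": joint torques, N m; "ee_pos": TCP position; "ee_rot": TCP orientation; "ft_force": force on the tool from outside, world axes, zero at the start; "moment": the same for the moment, N m; "finger_gap": finger opening in m.
Only numpy, scipy, OpenCV 4.12 (cv2) and the standard library are available. Lean on these libraries where they do the work, as an engineer would, in place of code of your own. Each camera call takes 0.05 s, during which the arm holds its last target. There are 200 camera calls.

## Working session

There is one attempt and no reset: what is moved stays moved. The work goes in short steps, each a Python script; the robot and the scene stay as the last script left them, time stands still between calls to the robot, and variables do not carry over. Pictures are saved under pics/ and viewed, about 8 in all and at most 12, crops included, and the job is handed in when it is done.

```bash
mkdir -p pics; ls
python3 - <<'E'
from bench import *
import cv2,numpy as np
s=state();print(s)
for n in("scene","top"):
    d=get_image(n);cv2.imwrite(f"pics/{n}0.png",d["frame"]);np.savez(f"pics/{n}0.npz",**d)
    print(d["camera_matrix"],d["view"],[k for k in d])
E
```

```text
pics
{'time': 0.0, 'joint_pos': array([-1.33569999e+00,  9.18408992e-02,  1.23186207e+00,  1.96806394e-05,
        1.81978098e+00, -5.66943639e-02]), 'dq': array([-0.00039431,  0.0001668 , -0.00027638,  0.00082441, -0.00128642,
        0.00062263]), 'joint_torque': array([ 4.22177418e-04, -4.46449220e+01, -4.06447291e+01,  6.96787680e-02,
        2.92226166e-02, -1.51631098e-04]), 'ee_pos': array([ 0.17254506, -0.57437141,  0.22953106]), 'ee_rot': array([-9.42737856e-04,  9.89375344e-01,  1.45380652e-01, -7.47396563e-05]), 'ft_force': array([-0.26196754, -0.36965098, -0.86448253]), 'moment': array([-0.0107109 , -0.02907209,  0.02522624]), 'finger_gap': 0.0880614240381643}
[[451.07933897   0.         314.68311817]
 [  0.         451.07933897 240.35566557]
 [  0.           0.           1.        ]] [[-0.84945504 -0.52759537 -0.00832205  0.50475282]
 [ 0.33007093 -0.5436035   0.77171784 -0.27843495]
 [-0.41167865  0.65279274  0.63591063 -0.83246568]
 [ 0.          0.          0.          1.        ]] ['frame', 'depth', 'camera_matrix', 'view']
[[494.81805192   0.         322.26354556]
 [  0.         494.81805192 233.12436801]
 [  0.           0.           1.        ]] [[-0.02008125 -0.9997434   0.01048255  0.00352056]
 [ 0.99649409 -0.01916207  0.08143918 -0.62264969]
 [-0.08121741  0.0120812   0.99662319 -1.3701189 ]
 [ 0.          0.          0.          1.        ]] ['frame', 'depth', 'camera_matrix', 'view']
```

View pics/top0.png

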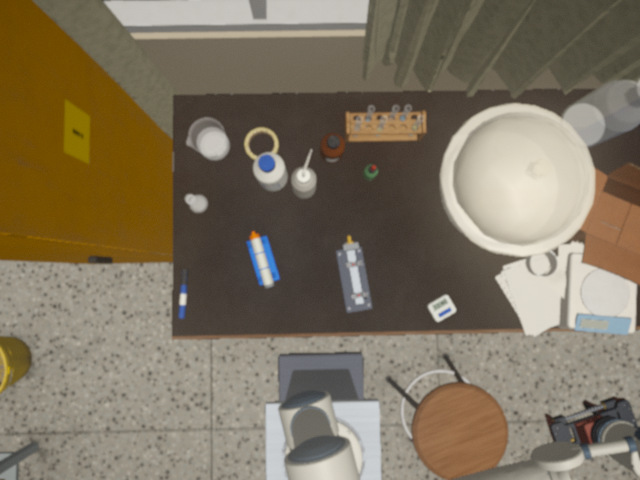

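View pics/scene0.png

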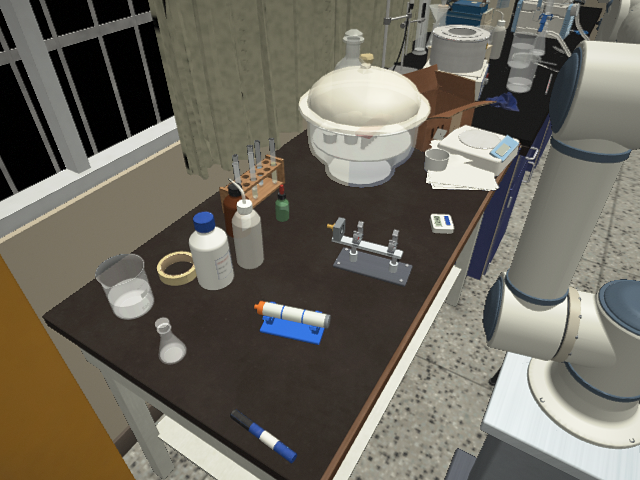

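Top view: the cartridge runs from its orange end at (255,237) to the grey cap at (268,286). The holder is centred near (354,277), with its port at the upper end near (350,245). The scene view agrees. Next I'll get rough positions from these.

```bash
cat > h.py <<'E'
from bench import *
import cv2,numpy as np
from scipy.spatial.transform import Rotation as R
def ray(d,uv,z):
    """cast pixels onto plane(s) z"""
    K,V=d["camera_matrix"],d["view"]; uv=np.atleast_2d(uv).astype(float)
    r=np.c_[(uv[:,0]-K[0,2])/K[0,0],-(uv[:,1]-K[1,2])/K[1,1],-np.ones(len(uv))]@V[:3,:3]
    c=-V[:3,:3].T@V[:3,3]
    return c+r*((z-c[2])/r[:,2])[:,None]
def cloud(d):
    K,V=d["camera_matrix"],d["view"]; v,u=np.mgrid[:480,:640]; Z=d["depth"]
    p=np.stack([(u-K[0,2])/K[0,0]*Z,-(v-K[1,2])/K[1,1]*Z,-Z],-1)
    return (p-V[:3,3])@V[:3,:3]
def pix(d,p):
    q=d["view"][:3,:3]@np.asarray(p)+d["view"][:3,3];K=d["camera_matrix"]
    return K[0,0]*q[0]/-q[2]+K[0,2],-K[1,1]*q[1]/-q[2]+K[1,2]
def quat(yaw):
    """tool down, tool x along yaw (world), jaws across"""
    q=(R.from_euler('z',yaw)*R.from_euler('x',np.pi)).as_quat()
    return np.r_[q[3],q[:3]]
def rect(m,name=""):
    c=max(cv2.findContours(m.astype(np.uint8),0,1)[0],key=cv2.contourArea)
    return cv2.minAreaRect(c)
def snap(n,name):
    d=get_image(n);cv2.imwrite(f"pics/{name}.png",d["frame"]);np.savez(f"pics/{name}.npz",**d);return d
E
python3 - <<'E'
from h import *
d=dict(np.load("pics/top0.npz"));P=cloud(d);hsv=cv2.cvtColor(d["frame"],cv2.COLOR_BGR2HSV)
print("cart",ray(d,[[255,237],[268,286]],.044)); print("table z",P[250,310],P[300,220])
v,u=np.mgrid[:480,:640]
# orange & grey caps
box=(u>240)&(u<290)&(v>225)&(v<295)
H,S,V=hsv[...,0],hsv[...,1],hsv[...,2]
for nm,m in dict(orange=(H<20)&(S>150)&(V>120)&box,blue=(H>95)&(H<125)&(S>150)&box,white=(S<60)&(V>110)&box).items():
    r=rect(m);print(nm,m.sum(),r,ray(d,[r[0]],.044 if nm!="blue" else .008), ray(d,cv2.boxPoints(r),.044).round(3).tolist())
box=(u>325)&(u<380)&(v>230)&(v<320)
print("z>4mm");m=box&(P[...,2]>.005);r=rect(m);print(r,ray(d,cv2.boxPoints(r),.008).round(4).tolist(),ray(d,[r[0]],.008))
for vv in range(238,312,3): print(vv,(P[vv,336:374:3,2]*1000).round().astype(int))
E
```

```text
cart [[0.61387693 0.17847188 0.044     ]
 [0.47781527 0.14393192 0.044     ]]
table z [5.76858487e-01 2.70481675e-02 3.73008452e-04] [0.44042813 0.28330404 0.00660518]
orange 52 ((253.25001525878906, 235.25001525878906), (7.77817440032959, 8.485280990600586), 45.0) [[0.61884422 0.18328074 0.044     ]] [[0.618, 0.199, 0.044], [0.635, 0.182, 0.044], [0.619, 0.167, 0.044], [0.603, 0.184, 0.044]]
blue 423 ((270.20269775390625, 257.7837829589844), (45.87739944458008, 5.955239295959473), 72.89727020263672) [[0.55658777 0.14035536 0.008     ]] [[0.614, 0.163, 0.044], [0.619, 0.147, 0.044], [0.497, 0.111, 0.044], [0.492, 0.127, 0.044]]
white 494 ((262.1396789550781, 262.5496520996094), (50.21765899658203, 10.505605697631836), 73.53998565673828) [[0.54264791 0.15939758 0.044     ]] [[0.606, 0.192, 0.044], [0.614, 0.164, 0.044], [0.48, 0.127, 0.044], [0.472, 0.154, 0.044]]
z>4mm
((352.24951171875, 274.1539306640625), (78.41845703125, 28.408477783203125), 78.40782928466797) [[0.6079, -0.032, 0.008], [0.6227, -0.1119, 0.008], [0.4043, -0.1507, 0.008], [0.39, -0.0718, 0.008]] [[ 0.50557038 -0.091
[... 548 characters left out ...]
268 [-2 10  9  9 81 65 70 67  6 11 -5  4  0]
271 [ 0  5 10  4 11 69 64 69 12 11 -2  1 -1]
274 [ 1  3  8 11  9 66 67 69  5 10  5  4 -2]
277 [-1  3  7 10  7 66 71 67  9  8  8  0  2]
280 [ 3  6  7  6  5 11 64 72 13  9  6 -1 -2]
283 [ 2  7  6 12  5 11 62 66 64 10 11  3 -5]
286 [ 4  5  6  8  8  6 71 67 66 12  5  1  4]
289 [ 0 -2  4 13  9  8 71 69 67  8  5  3  4]
292 [ 1 -3  2  6  9 12 67 67 69 83  7  8  0]
295 [  5  -1   1  11   7  11 113  70  76 108 107  11   1]
298 [ -2   0   2  11  11   6 115  80  73  11  28   8   1]
301 [-1  7 -2 15 13  7 12 67 60 64  9  7  1]
304 [-3  5 -3 12  8  9  9 69  9  6  6 15 -5]
307 [-1  0 -1  0  7  8  6  9  7 13 13 11  2]
310 [-2  0  1 -1 12 10 14  8  7  1  1  0 -3]
```

Run:
```python
from h import *
move_to([.49,-.09,.30],quat(.2)); s=state();print(s["time"],s["joint_pos"].round(2))
a=snap("wrist","wh")
move_to([.545,.16,.25],quat(.25)); s=state();print(s["time"],s["joint_pos"].round(2),s["ft_force"])
b=snap("wrist","wc")
cv2.imwrite("pics/both.png",cv2.resize(np.vstack([a["frame"],b["frame"]]),None,fx=.62,fy=.62))
print(a["view"].round(3),a["camera_matrix"])
```

```text
2.1917 [-0.25 -0.16  1.35 -0.    1.95  1.12]
3.2583 [ 0.22  0.01  1.28 -0.    1.85  1.55] [-0.31712586 -0.14454058 -0.30432526]
[[ 0.198 -0.98  -0.001 -0.186]
 [ 0.94   0.19  -0.282 -0.389]
 [ 0.276  0.055  0.959 -0.586]
 [ 0.     0.     0.     1.   ]] [[401.20021056   0.         326.77093324]
 [  0.         401.20021056 236.84638319]
 [  0.           0.           1.        ]]
```

View pics/both.png

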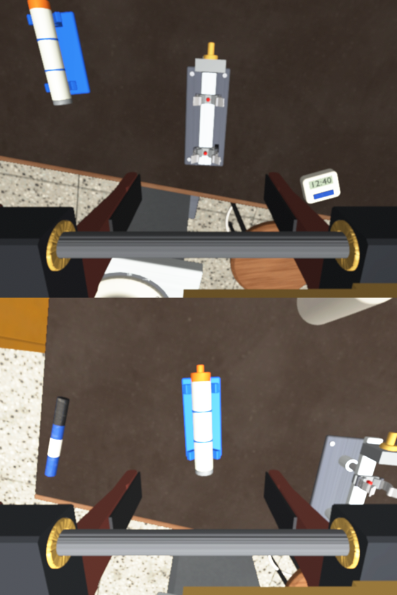

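The upper picture (wrist, above the holder) shows the foot plate with both red pins and the grey port at the far end. The lower one shows the cartridge in the cradle, nearly vertical in the image and orange end up. In full pixels it runs from about (323,120) to (328,285). Next I'll measure both.

Run:
```python
from h import *
v,u=np.mgrid[:480,:640]
def masks(d):
    h=cv2.cvtColor(d["frame"],cv2.COLOR_BGR2HSV).astype(int);return h[...,0],h[...,1],h[...,2]
d=dict(np.load("pics/wc.npz"));H,S,V=masks(d);P=cloud(d)
# cartridge: depth-based points with z>0.048 in region
reg=(u>280)&(u<370)&(v>95)&(v<295)
m=reg&(P[...,2]>.046)&(P[...,2]<.07);q=P[m];print(len(q),"z top",np.percentile(q[:,2],[5,50,95]))
def line(p):
    l=cv2.fitLine(p[:,:2].astype(np.float32),cv2.DIST_HUBER,0,.01,.01).ravel();l=l*np.sign(l[0]) if 0 else l
    t=(p[:,:2]-l[2:])@l[:2];return np.degrees(np.arctan2(l[1],l[0])),l[2:],t
a,c,t=line(q);print("axis deg",a,c)
for nm,mm in dict(orange=(H<22)&(S>140)&(V>100),ring=(H>95)&(H<125)&(S>120)&(P[...,2]>.045),white=(S<50)&(V>150)).items():
    mm=mm&reg; ax=np.radians(a); tt=ray(d,np.c_[u[mm],v[mm]],.058)[:,:2]@[np.cos(ax),np.sin(ax)]; print(nm,mm.sum(),np.percentile(tt,[1,50,99]).round(4))
    if nm=="ring":print(np.histogram(tt,20))
r=rect(reg&(S<50)&(V>150));print(r)
tt=q[:,:2]@[np.cos(ax),np.sin(ax)];print("all",np.percentile(tt,[.5,99.5]))
# contour-edge center line at axis height: per-row midpoints
m2=(reg&(((S<60)&(V>120))|((H<22)&(S>140)))); mids=[];
for r_ in range(150,275,5):
    x=u[r_][m2[r_]]; 
    if len(x): mids.append([(x.min()+x.max())/2,r_])
w=ray(d,mids,.048);f=np.polyfit(w[:,0],w[:,1],1);print("midline yaw",np.degrees(np.arctan(f[0])),"y at .545",np.polyval(f,.545),"res",np.std(w[:,1]-np.polyval(f,w[:,0])))
# holder
d=dict(np.load("pics/wh.npz"));H,S,V=masks(d);P=cloud(d)
reg=(u>285)&(u<380)&(v>60)&(v<275)
m=reg&(P[...,2]>.055)&(P[...,2]<.075);q=P[m];a,c,t=line(q);print("beam",len(q),a,c,np.median(q[:,2]),t.min(),t.max())
m=reg&(P[...,2]>.004)
ct=max(cv2.findContours(m.astype(np.uint8),0,1)[0],key=cv2.contourArea)
m=reg&(P[...,2]>.004)&(P[...,2]<.013);q=P[m][:,:2].astype(np.float32);r=cv2.minAreaRect(q);print("foot",r,cv2.boxPoints(r))
m=reg&((H<8)|(H>172))&(S>150)&(V>90)
n,l,st,ce=cv2.connectedComponentsWithStats(m.astype(np.uint8));
for i in range(1,n): print("red",ce[i],st[i,4],np.median(P[l==i],axis=0),ray(d,[ce[i]],.08))
m=reg&(P[...,2]>.098)&(v<130);q=P[m];print("port top",len(q),np.percentile(q,[5,50,95],axis=0)); print(cv2.minAreaRect(q[:,:2].astype(np.float32)))
m=reg&(P[...,2]>.085)&(v>130);q=P[m];print("clips",len(q),np.percentile(q[:,2],[50,95]))
cv2.imwrite("pics/wh_crop.png",cv2.resize(d["frame"][50:280,270:400],None,fx=2.6,fy=2.6,interpolation=2))
```

```text
4958 z top [0.04827594 0.05487002 0.05732552]
axis deg 16.411327 [0.5512529  0.16113493]
orange 386 [0.6324 0.6414 0.6534]
ring 63 [0.5284 0.5868 0.6284]
(array([ 1,  0,  6,  0, 11,  9,  1,  1,  1,  1,  0,  0, 16,  8,  2,  2,  0,
        0,  1,  3]), array([0.52119767, 0.52658586, 0.53197406, 0.53736225, 0.54275044,
       0.54813863, 0.55352683, 0.55891502, 0.56430321, 0.5696914 ,
       0.5750796 , 0.58046779, 0.58585598, 0.59124417, 0.59663236,
       0.60202056, 0.60740875, 0.61279694, 0.61818513, 0.62357333,
       0.62896152]))
white 4407 [0.496  0.5683 0.6302]
((328.26959228515625, 259.8182678222656), (54.726097106933594, 29.499711990356445), 88.02507019042969)
all [0.49473996 0.65056039]
midline yaw 15.967021914734419 y at .545 0.15857629878093218 res 0.0011843918185062074
beam 2907 8.898504 [ 0.50188386 -0.09476705] 0.06531445569839894 -0.07918854942227846 0.0900175043730252
foot ((0.48895248770713806, -0.09670639038085938), (0.17973582446575165, 0.07485789060592651), 8.743653297424316) [[ 0.39443928 -0.0733736 ]
 [ 0.4058187  -0.14736152]
 [ 0.5834657  -0.12003918]
 [ 0.5720863  -0.04605126]]
red [335.15789474 160.15789474] 19 [ 0.53047856 -0.09057515  0.08071419] [[ 0.53044952 -0.09060448  0.08      ]]
red [330.58823529 246.88235294] 17 [ 0.44789048 -0.10328498  0.08033873] [[ 0.44782281 -0.10327599  0.08      ]]
port top 1180 [[ 0.56797898 -0.1006909   0.10014761]
 [ 0.57746785 -0.08237846  0.10916671]
 [ 0.58794791 -0.06586747  0.11075915]]
((0.5785408616065979, -0.0826844796538353), (0.02467353828251362, 0.040135324001312256), 12.555624961853027)
clips 891 [0.1069829  0.45281325]
```

View pics/wh_crop.png

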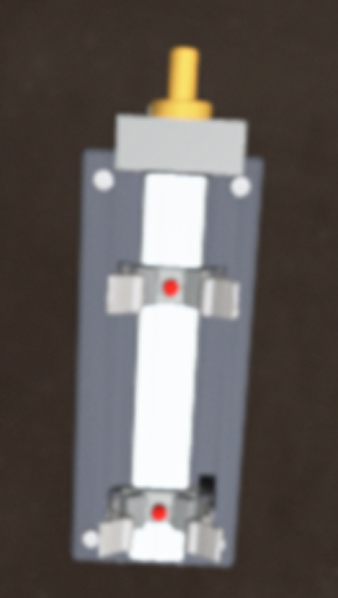

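The foot rectangle (179.7 × 74.9 mm) and the pins agree on the holder: origin (0.489, -0.097), yaw 8.74°. Beam top, port top and pin height all give a home axis near 0.090 m. Next is the grasp, 10 mm towards the orange end.

Run:
```python
from h import *
yc=np.radians(16.1);q=quat(yc);g=np.array([.5547,.1618])
f0=state()["ft_force"]
move_to([*g,.10],q); move_l([*g,.033],.1)
print(state()["ft_force"].round(1)); close(); s=state();print(s["finger_gap"],s["ft_force"].round(1),s["ee_pos"])
move_l([*g,.17],.12); s=state();print(s["ft_force"].round(2),s["finger_gap"])
yh=np.radians(8.74);o=np.array([.48895,-.0967]);ux=np.array([np.cos(yh),np.sin(yh)])
t=o+ux*(-.002); move_to([*t,.17],quat(yh)); hold(.3); s=state();print(s["time"],s["ee_pos"],s["ft_force"].round(2),s["moment"].round(3))
a=snap("wrist","w2");b=snap("scene","s2");snap("top","t2")
u0,v0=map(int,pix(b,[*t,.15]));print(u0,v0)
c=cv2.resize(b["frame"][max(0,v0-100):v0+100,u0-130:u0+130],None,fx=2.4,fy=2.4)
cv2.imwrite("pics/c2.png",np.vstack([cv2.resize(c,(400,308)),cv2.resize(a["frame"],(400,290))]))
```

```text
[0.2 0.6 1. ]
0.02709896623272194 [0.8 1.6 0.6] [0.55461553 0.16202286 0.03299041]
[-0.18  0.7  -1.15] 0.02752579373520445
8.3667 [ 0.48728212 -0.09620668  0.16989881] [-0.36 -0.94 -1.59] [ 0.01  -0.036  0.007]
378 217
```

View pics/c2.png

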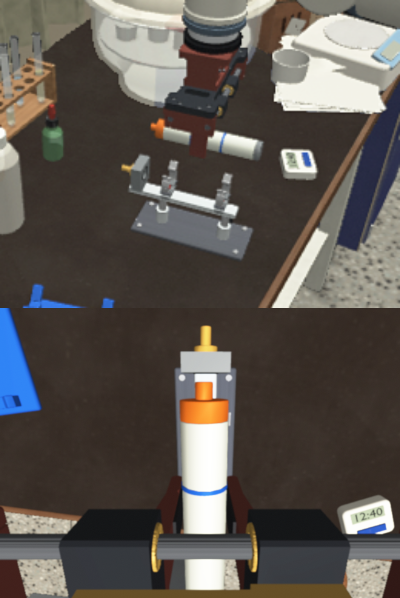

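The cartridge is held level and in line with the holder. In the wrist picture (scaled) the spigot tip is at about (204,381), short of the port. Next I'll measure the grip offset and the tilt.

Run:
```python
from h import *
d=dict(np.load("pics/w2.npz"));P=cloud(d);h=cv2.cvtColor(d["frame"],cv2.COLOR_BGR2HSV);H,S,V=[h[...,i].astype(int) for i in range(3)]
v,u=np.mgrid[:480,:640];yh=np.radians(8.74);ux=np.array([np.cos(yh),np.sin(yh)]);uy=np.array([-ux[1],ux[0]]);T=np.array([.487,-.097])
loc=lambda p:np.c_[(p[:,:2]-T)@ux,(p[:,:2]-T)@uy,p[:,2]]
o=(H<14)&(S>150)&(V>120)&(u>270)&(u<380)&(v<200)&(P[...,2]>.15);L=loc(P[o]);print(o.sum(),"x range",np.percentile(L[:,0],[1,50,99]))
m=(P[...,2]>.165)&(P[...,2]<.21)&(u>270)&(u<390)&(v<360);L=loc(P[m]);print(L.min(0),L.max(0))
for x in np.arange(.0,.08,.01):
    k=abs(L[:,0]-x)<.004
    if k.sum()>20: print(round(x,3),k.sum(),"lat mid",((np.percentile(L[k,1],1)+np.percentile(L[k,1],99))/2).round(4),"ztop",np.percentile(L[k,2],90).round(4))
for r in (60,75,90,105,115,120,125,130,135,150): print(r,u[r][o[r]].min() if o[r].any() else 0,u[r][o[r]].max() if o[r].any() else 0)
vs=v[o];tip=[[(u[o][vs<vs.min()+8]).mean(),vs.min()]];print(tip,loc(ray(d,tip,.181)))
b=(H>95)&(H<125)&(S>120)&(u>290)&(u<370)&(v>250)&(v<330);print(b.sum(),loc(ray(d,[[u[b].mean(),v[b].mean()]],.193)),loc(P[b]).mean(0))
```

```text
1617 x range [0.05399317 0.06303443 0.07506365]
[-0.01843977 -0.02228501  0.16500008] [0.07568647 0.02306833 0.20996839]
0.0 1624 lat mid 0.0004 ztop 0.195
0.01 3773 lat mid 0.0 ztop 0.2041
0.02 1496 lat mid 0.0006 ztop 0.1938
0.03 1573 lat mid 0.0006 ztop 0.1938
0.04 1685 lat mid 0.0006 ztop 0.1939
0.05 1798 lat mid 0.0007 ztop 0.1939
0.06 1901 lat mid 0.0008 ztop 0.1939
0.07 693 lat mid 0.0007 ztop 0.1852
60 0 0
75 0 0
90 0 0
105 0 0
115 0 0
120 0 0
125 313 339
130 313 339
135 313 339
150 311 340
[[np.float64(323.6530612244898), np.int64(123)]] [[0.07503233 0.00154056 0.181     ]]
460 [[0.01340635 0.00031731 0.193     ]] [0.01263622 0.00029188 0.19135022]
```

Run:
```python
from h import *
yh=np.radians(8.74);o=np.array([.48895,-.0967]);ux=np.array([np.cos(yh),np.sin(yh)]);uy=np.array([-ux[1],ux[0]])
t=o-.002*ux-.0005*uy
move_l([*t,.106],.1);hold(.2);f0=state()["ft_force"];print(f0.round(2))
z=.106
while z>.072:
    z-=.001; move_l([*t,z],.02); s=state();df=s["ft_force"]-f0
    print(round(z,4),s["ee_pos"][2].round(4),df.round(1),s["moment"].round(2))
    if df[2]>(15 if z>.090 else 9): break
s=state();print(s["time"],s["ee_pos"],s["finger_gap"])
```

```text
[-0.03  0.25 -1.43]
0.105 0.105 [ 0.5 -0.4  0.9] [ 0.06 -0.09  0.02]
0.104 0.1042 [-0.   1.6  1.8] [0.21 0.   0.03]
0.103 0.1037 [-0.6  0.7  5.2] [ 0.4   0.15 -0.02]
0.102 0.1032 [-0.2  1.6  8. ] [ 0.36  0.13 -0.01]
0.101 0.1028 [-0.4  0.5  9.1] [0.24 0.15 0.02]
0.1 0.1021 [-0.8  0.7 11.3] [ 0.24  0.04 -0.01]
0.099 0.1012 [ 0.4  1.8 10.2] [ 0.17 -0.04  0.06]
0.098 0.1001 [ 0.7  0.5 10.3] [ 0.19 -0.12  0.03]
0.097 0.0988 [-0.   0.9  9. ] [ 0.18 -0.12 -0.01]
0.096 0.0975 [1.2 1.1 6.9] [ 0.2  -0.21 -0.04]
0.095 0.0961 [0.6 0.9 7.1] [ 0.22 -0.15  0.03]
0.094 0.0946 [1.4 0.3 4.9] [ 0.16 -0.25 -0.02]
0.093 0.0927 [1.3 0.5 3.8] [ 0.11 -0.22  0.05]
0.092 0.0914 [ 1.2 -0.3  1.9] [ 0.08 -0.14 -0.02]
0.091 0.0904 [-0.2 -0.8  0.6] [ 0.02 -0.02  0.05]
0.09 0.0896 [-0.3 -0.  -0.3] [ 0.05 -0.01 -0.  ]
0.089 0.0887 [-0.   0.6  0.2] [ 0.1  -0.06 -0.01]
0.088 0.0877 [ 0.4 -0.4 -0.9] [ 0.11 -0.1   0.01]
0.087 0.0867 [ 0.3  0.4 -1.1] [ 0.15 -0.13 -0.06]
0.086 0.0857 [ 1.   0.3 -2. ] [ 0.06 -0.08 -0.03]
0.085 0.0847 [ 1.6  0.1 -1.3] [ 0.09 -0.15 -0.02]
0.084 0.0838 [ 0.   0.3 -2.3] [ 0.13 -0.04 -0.04]
0.083 0.0828 [ 0.5  0.1 -2.7] [ 0.05 -0.06  0.05]
0.082 0.0819 [ 0.1 -0.4 -2.8] [ 0.05 -0.04 -0.08]
0.081 0.0814 [-1.2  2.1  2.5] [ 0.24  0.26 -0.03]
0.08 0.0813 [-3.7  2.2  6.1] [ 0.46  0.64 -0.06]
0.079 0.0812 [-5.6  3.6 10.8] [ 0.61  1.   -0.09]
16.2583 [ 0.48728424 -0.09719102  0.08118537] 0.027210211689621115
```

The snap-through shows clearly: an 11 N peak, then pull-in, then a firm floor at TCP z ≈ 0.0813, so the axis is about 0.092 m. I'll release so the clips seat it freely, and check that it is level before sliding.

```bash
cat > chk.py <<'E'
from h import *
yh=np.radians(8.74);o=np.array([.48895,-.0967]);ux=np.array([np.cos(yh),np.sin(yh)]);uy=np.array([-ux[1],ux[0]])
loc=lambda p:np.c_[(p[:,:2]-o)@ux,(p[:,:2]-o)@uy,p[:,2]]
def check(d,lim):
    P=cloud(d);L=loc(P.reshape(-1,3));h=cv2.cvtColor(d["frame"],cv2.COLOR_BGR2HSV).reshape(-1,3).astype(int)
    k=(abs(L[:,1])<.005)&(L[:,2]>.07)&(L[:,2]<.12)
    for x in np.arange(-.09,.07,.01):
        j=k&(abs(L[:,0]-x)<.004)
        if j.sum()>15:print("x %.3f n%d ztop %.4f"%(x,j.sum(),np.percentile(L[j,2],80)))
    org=(h[:,0]<14)&(h[:,1]>150)&(h[:,2]>110)&k
    if org.any():print("orange x",np.percentile(L[org,0],[1,50,99]).round(4),org.sum())
E
python3 - <<'E'
from chk import *
t=o-.002*ux-.0005*uy
move_l([*t,.081],.02);gripper_open();hold(.2);s=state();print(s["time"],s["ft_force"].round(2),s["finger_gap"],s["ee_pos"])
move_l([*t,.17],.15)
d=snap("wrist","w3");check(d,0)
e=snap("scene","s3");u0,v0=map(int,pix(e,[*o,.09]))
cv2.imwrite("pics/c3.png",np.vstack([cv2.resize(e["frame"][v0-50:v0+50,u0-80:u0+80],(480,300),interpolation=2),cv2.resize(d["frame"],(400,300))[:, :].repeat(1,0) if 0 else cv2.copyMakeBorder(cv2.resize(d["frame"],(400,300)),0,0,0,80,0)]))
E
```

```text
17.7417 [-0.4  -0.26 -0.03] 0.08761209596630506 [ 0.48702307 -0.09750836  0.08098368]
x -0.080 n63 ztop 0.1051
x -0.070 n184 ztop 0.1053
x -0.060 n181 ztop 0.1053
x -0.050 n183 ztop 0.1053
x -0.040 n194 ztop 0.1053
x -0.030 n206 ztop 0.1055
x -0.020 n219 ztop 0.1052
x -0.010 n223 ztop 0.1053
x -0.000 n238 ztop 0.1052
x 0.010 n245 ztop 0.1054
x 0.020 n254 ztop 0.1053
x 0.030 n254 ztop 0.1053
x 0.040 n262 ztop 0.1054
x 0.050 n270 ztop 0.1052
x 0.060 n289 ztop 0.1052
orange x [0.0634 0.0651 0.0719] 27
```

View pics/c3.png

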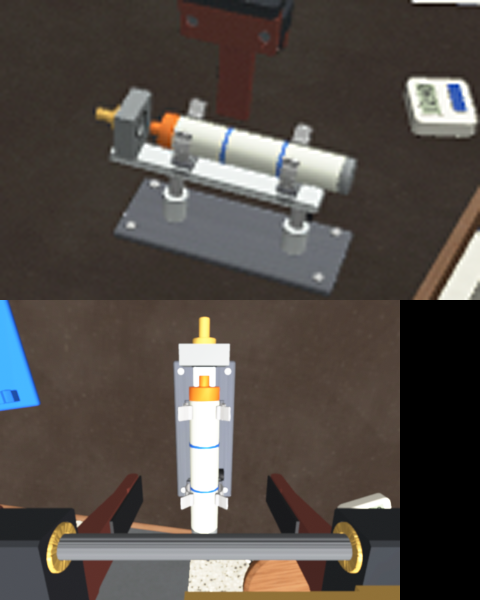

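The cartridge is level end to end (top 105.3 mm, so the axis is at 91.3 mm) and seated in both clips, with the spigot about 8 mm short of the port. Next I'll regrip and slide it.

Run:
```python
from chk import *
P=lambda x,z:[*(o+x*ux-.0005*uy),z]
move_l(P(-.002,.0805),.15);f0=state()["ft_force"];close();hold(.1);print((state()["ft_force"]-f0).round(1),state()["finger_gap"])
x=-.002
while x<.024:
    x+=.001 if x<.012 else .0005
    move_l(P(x,.0805),.02);s=state();df=s["ft_force"]-f0
    fa=df[:2]@ux
    print(round(x,4),loc(s["ee_pos"][None])[0].round(4),"ax %.1f lat %.1f z %.1f"%(fa,df[:2]@uy,df[2]))
    if fa<-13 or abs(df[2])>14: break
print(s["time"],s["finger_gap"])
```

```text
[0.5 2.2 0.2] 0.02774383600785329
-0.001 [-0.0016 -0.0001  0.0804] ax -3.5 lat 2.4 z 2.2
0.0 [-0.0007 -0.0001  0.0805] ax -4.4 lat 3.3 z 2.3
0.001 [ 0.0003 -0.0002  0.0804] ax -4.1 lat 1.8 z 2.7
0.002 [ 0.0013 -0.0002  0.0805] ax -4.4 lat 2.9 z 2.8
0.003 [ 0.0023 -0.0002  0.0805] ax -4.3 lat 2.3 z 2.1
0.004 [ 0.0033 -0.0002  0.0804] ax -3.1 lat 1.9 z 1.8
0.005 [ 0.0043 -0.0001  0.0805] ax -4.1 lat 3.6 z 1.6
0.006 [ 0.0053 -0.0002  0.0804] ax -4.6 lat 2.4 z 2.7
0.007 [ 0.0063 -0.0002  0.0804] ax -4.1 lat 2.2 z 2.0
0.008 [ 0.0073 -0.0001  0.0804] ax -4.8 lat 3.1 z 1.1
0.009 [ 0.0083 -0.0001  0.0804] ax -5.5 lat 2.3 z 1.4
0.01 [ 0.0093 -0.0002  0.0804] ax -5.4 lat 2.1 z 2.7
0.011 [ 0.0103 -0.0001  0.0804] ax -4.7 lat 3.2 z 2.4
0.012 [ 0.0113 -0.0002  0.0804] ax -3.9 lat 2.8 z 1.6
0.0125 [ 0.0117 -0.0002  0.0804] ax -4.2 lat 2.7 z 1.9
0.013 [ 0.0122 -0.0001  0.0804] ax -4.5 lat 3.4 z 2.5
0.0135 [ 0.0127 -0.0002  0.0804] ax -4.9 lat 3.1 z 3.0
0.014 [ 0.0132 -0.0002  0.0805] ax -4.1 lat 3.0 z 2.1
0.0145 [ 0.0137 -0.0001  0.0804] ax -4.6 lat 3.4 z 2.1
0.015 [ 0.0142 -0.0002  0.0804] ax -4.5 lat 3.1 z 2.1
0.0155 [ 0.0147 -0.0002  0.0804] ax -4.9 lat 2.4 z 2.1
0.016 [ 0.0152 -0.0001  0.0804] ax -4.3 lat 3.0 z 2.3
0.0165 [ 0.0156 -0.0002  0.0804] ax -4.9 lat 3.0 z 2.9
0.017 [ 0.0156 -0.0001  0.0804] ax -7.7 lat 2.4 z 3.7
0.0175 [ 0.0156 -0.0002  0.0804] ax -9.3 lat 3.7 z 4.5
0.018 [ 0.0156 -0.0002  0.0804] ax -11.6 lat 3.6 z 6.2
0.0185 [ 0.0156 -0.0001  0.0804] ax -14.6 lat 4.5 z 7.6
27.1417 0.02684319357279942
```

It hit a hard stop at TCP x = 15.6 mm, which puts the centre at about +6 mm, as specified. I'll relax, release, back off and check.

Run:
```python
from chk import *
P=lambda x,z:[*(o+x*ux-.0005*uy),z]
move_l(P(.0167,.0805),.02);gripper_open();hold(.2);move_l(P(.0157,.17),.12)
move_to(P(-.03,.25),quat(yh));d=snap("wrist","w4");check(d,0)
e=snap("scene","s4");u0,v0=map(int,pix(e,[*o,.09]));print(state()["time"],state()["ft_force"].round(2))
h=cv2.cvtColor(d["frame"],cv2.COLOR_BGR2HSV).astype(int);u1,v1=map(int,pix(d,[*o,.09]));print(u1,v1)
cv2.imwrite("pics/c4.png",np.vstack([cv2.resize(e["frame"][v0-50:v0+50,u0-80:u0+80],(480,300),interpolation=2),cv2.resize(d["frame"][max(0,v1-130):max(0,v1-130)+200,u1-160:u1+160],(480,300),interpolation=2)]))
```

```text
x -0.070 n37 ztop 0.1053
x -0.060 n115 ztop 0.1053
x -0.050 n114 ztop 0.1055
x -0.040 n123 ztop 0.1055
x -0.030 n130 ztop 0.1052
x -0.020 n132 ztop 0.1056
x -0.010 n139 ztop 0.1056
x -0.000 n145 ztop 0.1052
x 0.010 n154 ztop 0.1053
x 0.020 n154 ztop 0.1054
x 0.030 n155 ztop 0.1056
x 0.040 n154 ztop 0.1053
x 0.050 n166 ztop 0.1054
x 0.060 n166 ztop 0.1052
orange x [0.0801 0.0802 0.0803] 2
30.0833 [-0.73 -0.   -0.73]
325 180
```

View pics/c4.png

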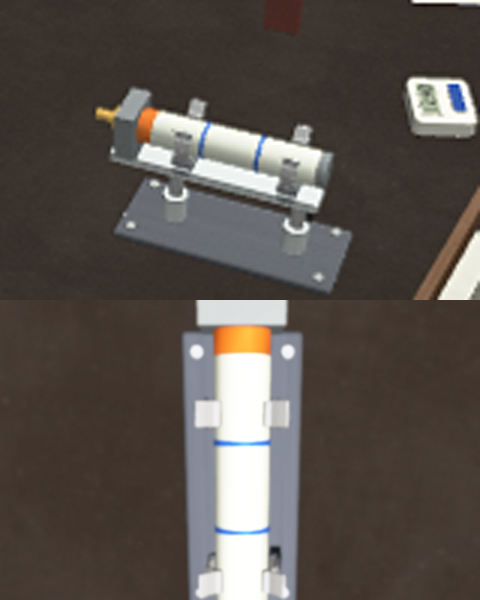

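The shoulder sits flush against the block in both views, with the orange face meeting the grey block at (245,327) in the lower picture. The cartridge is level and the gripper is clear of it. I'm handing in the job.

Run:
```python
from bench import *
print(job_done(),state()["time"])
```

```text
the job is handed in; nothing more can be done
the job is handed in; nothing more can be done
```

The cartridge is in both clips, with its spigot in the port and its shoulder against the block. I handed the job in at about 30 s.

- **Pressing in:** I set the cartridge into the clips with the spigot about 8 mm short of the port. The force peaked at about 11 N, then the clips pulled it down onto a firm floor. I let go there and checked that it lay level (axis at about 91 mm) before sliding.
- **Sliding:** It took about 4–5 N until a hard stop, with the cartridge centre about 6 mm past the holder's origin, as specified. I stopped pushing at about 15 N.
- **Last checks:** With the gripper clear, the top of the cartridge was level end to end at 105.2–105.6 mm, and both views showed the shoulder flush with the block.
- **Not checked directly:** The red pins are hidden under the cartridge, so full seating is judged from the height and the force. I kept clear of the other things and did not measure them again afterwards.

No check failed or disagreed.

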